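# Count steel balls on the tilting tray

## Robot

A 6-joint arm with a two-finger parallel gripper is mounted at the origin on a cart in front of the work surface, level with it; the furniture and walls round the work are solid. World frame = base frame: x ahead of the robot, y to its left, z up, the work surface at z = 0. Lengths are in mm, angles in rad, forces in N, time in s.
With the tool pointing down it reaches from about 350 to 775 mm from the base axis. Payload 7.3 kg.
Tool frame: the origin (TCP) lies at the very end of the fingers, on their centre line; the grasp point (between the pads) lies 19 mm behind it; z points along the fingers, y is the direction in which the jaws open and shut (so a half turn about z gives the same grasp; the last joint's range is limited). The gripper opens to 92 mm and grips with 3 to 60 N. Pads are 19 mm wide; open, the fingers measure 130 mm over their backs; the gripper's body (75 mm by 190 mm) begins 47 mm behind the grasp point.
Start: joints at [1.176, 0.342, 1.524, -0, 1.275, -0.146], TCP at [129.26, 508.858, 226.741] pointing down, gripper open.
Joint ranges: [-2.53, 2.53], [-0.77, 2.02], [0.04, 2.7], [-1, 4.14], [0.28, 2.66], [-3.11, 3.11]. Speed limits (rad/s): [2.57, 2.57, 3.14, 3.14, 3.14, 3.14].

## Interface

Orientations are given as a unit quaternion [w, x, y, z].
In Python, from bench import * gives the robot as it stands.
- The arm moves only by the tool arm_command, never from a script. Its argument "targets" is a list of rows, each a list of 5 numbers: the finger opening in mm, from 0 to 91.8, then the shift along the world's x, y, z in mm, then the turn about the world's z in degrees. In form: [[fingers, x, y, z, spin], ...]. A call has 1 to 10 rows; each row shifts and turns the pose as measured when the row begins; what a row does not reach is not made up. A row lasts 1/10 s, in which the tool goes at most 50 mm and 8.59 degrees, less where a joint would pass 70% of its speed; a pose out of reach is approached as far as the arm can. A call with a gripper value outside its range is refused whole. The fingers move at their own pace and stop on an object; "squeeze" is the grip in N (left out, the last holds). Time passes only in rows, so rows that do not move let the fingers close. It gives the time, the measured TCP pose, the force and the opening at its end, in the units of the state.
- read_state(): the state, without advancing time (a new reading comes with each control period).
- read_camera(name): name is "scene" or "top" or "wrist"; returns a dict with "image" (384x512x3 uint8, red, green, blue), "vertical_fov" (degrees; the focal length in pixels is half the picture's height over the tangent of half this angle, whatever the lens; pixels are square), "cx", "cy" (the principal point, pixels), "world_from_camera" (4x4, takes a point from camera to world coordinates); the wrist camera has in their place "mount" (4x4, takes a point from camera to tool coordinates, whose origin is the TCP and whose axes are the flange's). Camera axes: x right, y down, z forward; pixel columns grow to the right and rows downward; lengths in mm; the calibration is good to about 2 mm. A picture is of the moment at which its call begins: read the wrist's pose just before it. There is no depth.
- hand_in(): hands the job in, once; it reports no verdict.
Trained networks look in a picture, given as the dict that the camera call returned (one of the last four; its "shot" number tells which), for a name from the list of things; names that differ only in an ending like _2 or _b are one class to them, and where a whole thing is asked for, a point or a joint stands for the part that bears it (a point fixed in the world has none). Each returns a list of dicts, best first, with "confidence" (0 to 1); they miss things now and then, are a little off and sometimes report something else, mostly with a low value. They report only what shows in the picture. A call takes as long as a camera call.
- find_in(picture, target): "position" ([column, row] in pixels, amid what is visible of it).
- landmark_of(picture, target): "position" ([column, row] in pixels: a listed point, or the origin of a listed thing).
The state is a dict: "time": time; "joint_pos": joint angles; "qd": joint speeds; "tau": joint torques, N m; "position": TCP position; "tool_rot": TCP orientation; "ft_force": force on the tool from outside, world axes, zero at the start; "moment": the same for the moment, N m; "finger_gap": opening from 0.0 (shut) to 1.0 (fully open).
Only numpy, scipy, OpenCV 4.12 (cv2) and the standard library are available. Lean on these libraries where they do the work, as an engineer would, in place of code of your own. Each camera call takes 0.05 s, during which the arm holds its last target.

## Task

Fill both pockets of the aluminium counting tray with a steel ball each: tilt the tray fully away from its channel end (the end where the balls lie now) so that the balls roll down the lanes and drop into the pockets, then tip it fully back the other way so that the spare ball rolls back into the channel, and leave it tipped that way. Do not touch the balls.

Things in the scene. Friction and masses are not known exactly. Their poses are not given: they have to be found in the camera images.
- tray_mid (a point): Aluminium counting tray on a low steel stand, rocking on a pin across its middle. Point: centre of the deck, 22 mm above the pin; x along the lanes away from the channel, y across, z out of the deck. Deck 110 x 49 mm, walls 20 mm high. A rib parts two lanes at y = +-13 mm, each with a pocket 20 mm wide, 17.5 mm deep at x = 0; a ball rolls over a filled one. Channel: x = -55 to -25 mm.
- ledge_channel (a point): Top of the ledge with a black pad outside the tray's channel-end wall, 57 mm wide, 42 mm long; point: its middle, at x = -80 mm, z = -2 mm in the frame of tray_mid (same axes). Pressed down with shut fingers it tips the tray back. About 55 mm above the bench when fully down, 94 mm when fully up.
- ledge_far (a point): The like ledge outside the opposite (run-out) end wall; point: its middle, at x = +80 mm, z = -2 mm in the frame of tray_mid. Pressed down with shut fingers it tilts the tray forward. About 94 mm above the bench at the start, 55 mm when fully down.
- tray (a joint): Tilt of the tray, 0 to 0.5 rad: 0 = tipped fully back, channel end (-x) down, as at the start; 0.25 = deck level; 0.5 = tilted fully forward, +x end down. A stiff hinge: the tray stays where it is left; pressing the middle of a ledge takes about 2 N, with a hard stop at either end
- ball_a_center (a point): Bare steel ball, 18 mm diameter, 24 g, loose; this point is its centre. All three balls are alike and interchangeable; at the start all lie in the channel (alone in the +y lane).
- ball_b_center (a point): Bare steel ball, 18 mm diameter, 24 g, loose; this point is its centre. All three balls are alike and interchangeable; at the start all lie in the channel (in the -y lane, against the end wall).
- ball_c_center (a point): Bare steel ball, 18 mm diameter, 24 g, loose; this point is its centre. All three balls are alike and interchangeable; at the start all lie in the channel (in the -y lane, in front of ball_b).

How it is judged:
By the outcome, as a careful person would: the job done as asked, in the order asked, and still so for the second after the job is handed in, with the robot touching nothing.
It also fails if it takes over 32 s, if anything falls off the work surface, if the arm or the gripper's body presses on something with over 40 N, if the wrist force passes 120 N, or if a joint passes its speed limit or range.

## Working session

There is one attempt and no reset: what is moved stays moved. The work goes in short steps, Python scripts to look and compute and a tool call to move; the robot and the scene stay as the last step left them, time stands still between calls to the robot, and variables do not carry over. Pictures are saved under pics/ and viewed, and the job is handed in when it is done.

Besides the shell and the picture viewer there is one more tool, called after ">>>" as a command line: name --pt "numbers of a row" for each row, then --argument value for the rest. arm_command: Moves the arm, as the interface text tells. Its arguments: {"type":"object","properties":{"targets":{"type":"array"},"squeeze":{"type":"number"}},"required":["targets"]}

```bash
mkdir -p pics
cat > h.py <<'E'
from bench import *
import numpy as np, cv2
def ray(p,px):
    im=p["image"];f=im.shape[0]/2/np.tan(np.radians(p["vertical_fov"])/2)
    T=np.array(p["world_from_camera"]);d=np.array([(px[0]-p["cx"])/f,(px[1]-p["cy"])/f,1]);return T[:3,3],T[:3,:3]@d
def at_z(p,px,z):
    o,d=ray(p,px);return o+d*(z-o[2])/d[2]
def tri(p1,a,p2,b):
    o1,d1=ray(p1,a);o2,d2=ray(p2,b)
    s=np.linalg.lstsq(np.c_[d1,-d2],o2-o1,rcond=None)[0]
    A=o1+d1*s[0];B=o2+d2*s[1];return (A+B)/2,np.linalg.norm(A-B)
def save(p,n):cv2.imwrite(f"pics/{n}.png",cv2.cvtColor(p["image"],cv2.COLOR_RGB2BGR))
E
cat > a.py <<'E'
from h import *
s=read_state();print(s["time"],s["position"],s["tool_rot"],s["ft_force"],s["finger_gap"])
a=read_camera("scene");b=read_camera("top");save(a,"s0");save(b,"t0")
for n in ["tray_mid","ledge_channel","ledge_far","ball_a_center"]:
    la=landmark_of(a,n);lb=landmark_of(b,n)
    print(n,[(x["position"],x["confidence"]) for x in la],[(x["position"],x["confidence"]) for x in lb])
    if la and lb: print(tri(a,la[0]["position"],b,lb[0]["position"]))
E
python3 a.py
```

```text
0.0 [129.11083621 508.45591335 226.04519927] [-2.02052752e-04  1.24092561e-01  9.92270348e-01 -7.42620076e-04] [-0.06611312 -0.3587106  -0.39557153] 0.9980734046812154
tray_mid [([265.8, 224.8], 0.69)] [([248.8, 205.7], 0.64)]
(array([536.52706166,  14.89541661,  70.5973428 ]), np.float64(7.496763696528971))
ledge_channel [([260.6, 252.2], 0.6)] [([226.5, 247.0], 0.92)]
(array([469.71440101,  62.16864711,  62.72382176]), np.float64(11.002745350032226))
ledge_far [] [([271.7, 169.0], 0.78), ([248.1, 207.4], 0.32)]
ball_a_center [([258.6, 239.9], 0.36)] [([228.5, 222.7], 0.46)]
(array([507.23374834,  51.89917337,  65.37888734]), np.float64(6.259429510090071))
```

```bash
python3 - <<'E'
import cv2
for n in "st":
    i=cv2.imread(f"pics/{n}0.png")
    c=(190,120,330,290)
    cr=i[c[1]:c[3],c[0]:c[2]] 
    cv2.imwrite(f"pics/{n}0c.png",cv2.resize(cr,None,fx=3.5,fy=3.5,interpolation=cv2.INTER_CUBIC))
E
python3 - <<'E'
from h import *
E
```

```text
(no output)
```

View pics/s0.png

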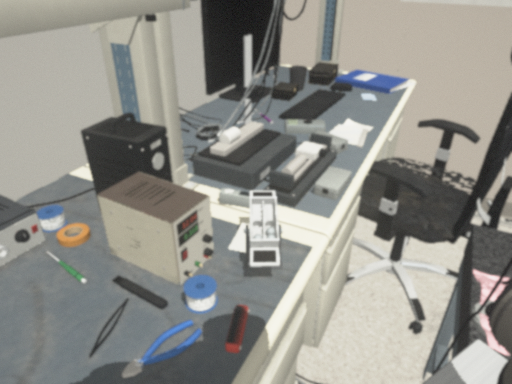

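View pics/t0.png

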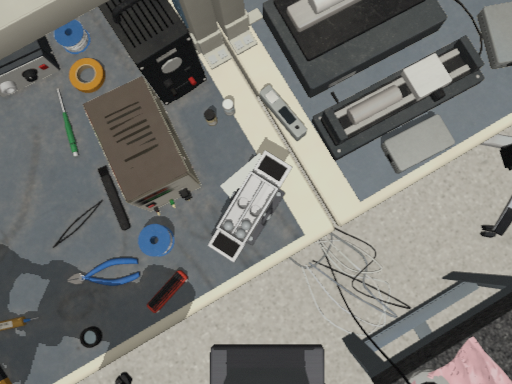

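View pics/t0c.png

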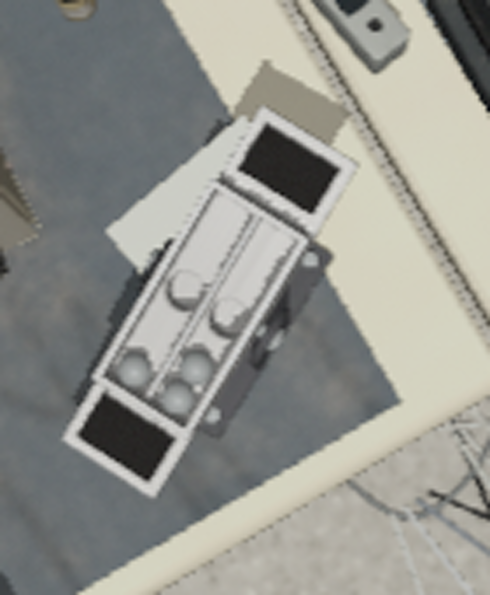

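View pics/s0c.png

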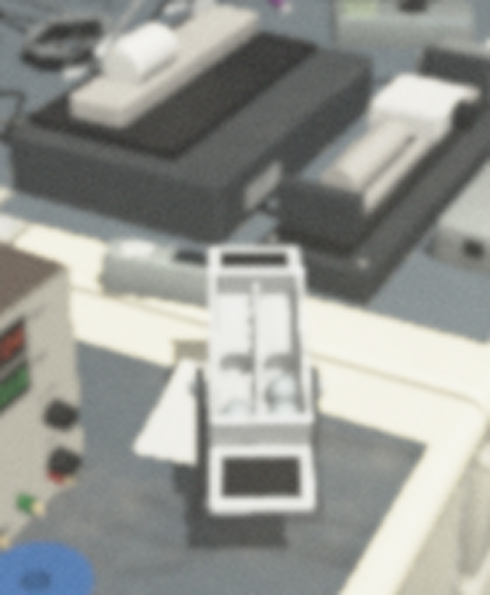

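```bash
cat > b.py <<'E'
from h import *
b=read_camera("top");a=read_camera("scene")
F=at_z(b,(272.3,168.5),94);C=at_z(b,(226.4,244.6),55);print(F,C,np.linalg.norm(F[:2]-C[:2]),np.degrees(np.arctan2(*(F-C)[1::-1])))
print(at_z(b,(248.8,205.7),75))
# scene check: pad centres
print(at_z(a,(190+262/3.5,120+478/3.5),55),at_z(a,(190+255/3.5,120+260/3.5),94))
print(np.array(b["world_from_camera"]).round(2))
# bench things heights: psu corner
for q in [(197,182),(150,80),(185,195),(270,85)]:print(q,at_z(b,q,0).round(),at_z(b,q,100).round())
E
python3 b.py
```

```text
[601.78687926 -24.64792305  94.        ] [470.69066002  58.80704608  55.        ] 155.4057610634367 -32.48055548311822
[538.50462507  17.55114733  75.        ]
[466.0135842   61.23486986  55.        ] [607.10213182 -30.07475813  94.        ]
[[-0.0000e+00 -9.9000e-01  1.5000e-01  4.4859e+02]
 [-1.0000e+00  1.0000e-02  2.0000e-02 -2.5880e+01]
 [-2.0000e-02 -1.5000e-01 -9.9000e-01  9.3989e+02]
 [ 0.0000e+00  0.0000e+00  0.0000e+00  1.0000e+00]]
(197, 182) [593. 122.   0.] [578. 107. 100.]
(150, 80) [802. 221.   0.] [765. 195. 100.]
(185, 195) [568. 145.   0.] [555. 127. 100.]
(270, 85) [789. -21.   0.] [752. -22. 100.]
```

```bash
cat > c.py <<'E'
from h import *
b=read_camera("top");a=read_camera("scene")
for t,s in [((128,203),(176,240)),((188,166),(213,198)),((145,78),(138,175)),((166,105),(165,128)),((85,105),(102,205))]:
    print(t,tri(a,s,b,t))
print(np.array(a["world_from_camera"])[:3,3])
E
python3 c.py
python3 - <<'E'
import cv2
i=cv2.imread("pics/t0.png")[60:280,70:300];cv2.imwrite("pics/t0d.png",cv2.resize(i,None,fx=2.6,fy=2.6))
E
```

```text
(128, 203) (array([536.26161115, 214.95127241, 116.36657625]), np.float64(13.93311174131708))
(188, 166) (array([594.11445256, 109.20456922, 139.38801586]), np.float64(15.911810135573997))
(145, 78) (array([754.26763768, 194.80018365, 140.74625501]), np.float64(4.720498227335997))
(166, 105) (array([673.47910998, 140.31869681, 260.44593864]), np.float64(26.99866429860507))
(85, 105) (array([707.71932406, 294.38884059, 126.13362471]), np.float64(11.256050976275057))
[-10.54092346 403.13770667 546.25248844]
```

View pics/t0d.png

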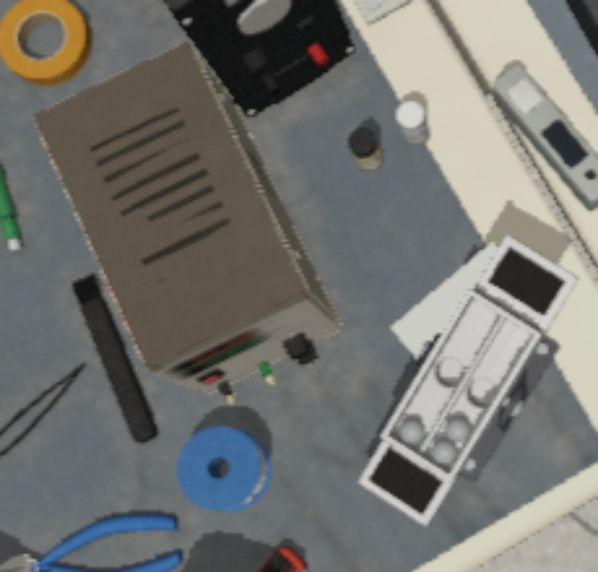

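>>> arm_command --pt "0 32 -36 0 -3" --pt "0 32 -36 0 -3" --pt "0 32 -36 0 -3" --pt "0 32 -36 0 -3" --pt "0 32 -36 0 -3" --pt "0 32 -36 0 -3" --pt "0 32 -36 0 -3" --pt "0 32 -36 0 -3" --pt "0 32 -36 0 -3" --pt "0 32 -36 0 -3" --squeeze 20

```text
time: 1.7
position: [454.8, 138.6, 228.2]
tool_rot: [0.002, 0.381, 0.925, 0.003]
ft_force: [1.1, 1.2, -0.4]
finger_gap: 0.18
```

>>> arm_command --pt "0 31 -34 0 -3" --pt "0 31 -34 0 -3" --pt "0 31 -34 -10 -3" --pt "0 30 -33 -20 -3" --pt "0 22 -26 -30 -3" --pt "0 0 0 0 0"

```text
time: 2.3
position: [607.9, -35.5, 166.7]
tool_rot: [0.005, 0.507, 0.862, 0.004]
ft_force: [-0.9, -0.1, -1.2]
finger_gap: 0.005
```

```bash
cat > d.py <<'E'
from h import *
import sys
s=read_state();print(s["time"],s["position"].round(1),s["ft_force"].round(2),s["finger_gap"])
for n in sys.argv[2:]:
    p=read_camera(n);save(p,n[0]+sys.argv[1])
E
python3 d.py 1 top wrist scene
```

```text
2.3 [607.9 -35.5 166.7] [-0.94 -0.14 -1.18] 0.004900499698222571
```

View pics/w1.png

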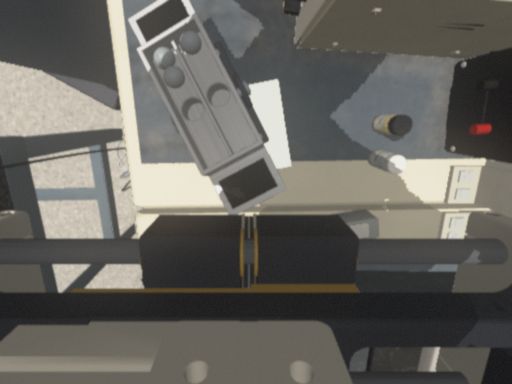

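View pics/s1.png

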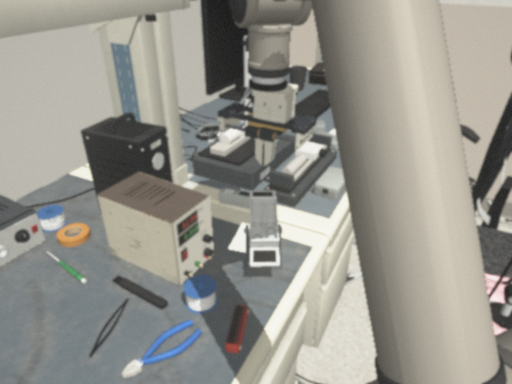

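```bash
cat >> h.py <<'E'
from scipy.spatial.transform import Rotation as R
def wrist(p,s):
    q=np.array(s["tool_rot"]);T=np.eye(4);T[:3,:3]=R.from_quat(q[[1,2,3,0]]).as_matrix();T[:3,3]=s["position"]
    p["world_from_camera"]=T@np.array(p["mount"]);return p
E
python3 - <<'E'
from h import *
s=read_state();p=wrist(read_camera("wrist"),s);print(s["position"].round(1))
print(at_z(p,(248.5,184),94).round(1),at_z(p,(162,19),55).round(1))
for n in ["ledge_far","ledge_channel"]:
  for x in landmark_of(p,n): print(n,x,at_z(p,x["position"],94 if "far" in n else 55).round(1))
E
```

```text
[607.9 -31.7 172.2]
[604.5 -22.3  94. ] [467.8  64.2  55. ]
ledge_far {'position': [245.8, 178.9], 'confidence': 0.9} [600.  -19.4  94. ]
ledge_channel {'position': [166.9, 22.8], 'confidence': 0.88} [472.8  63.6  55. ]
```

>>> arm_command --pt "0 -4 6 -30 0" --pt "0 -2 3 -25 0" --pt "0 0 0 -10 0" --pt "0 0 0 0 0"

```text
time: 3.0
position: [602.9, -17.8, 113.6]
tool_rot: [0.015, 0.501, 0.865, 0.008]
ft_force: [-0.2, 0.1, 0.1]
finger_gap: 0.003
```

```bash
python3 d.py 2 wrist scene
```

```text
3.0 [602.9 -17.8 113.6] [-0.24  0.14  0.05] 0.003013278957401195
```

View pics/w2.png

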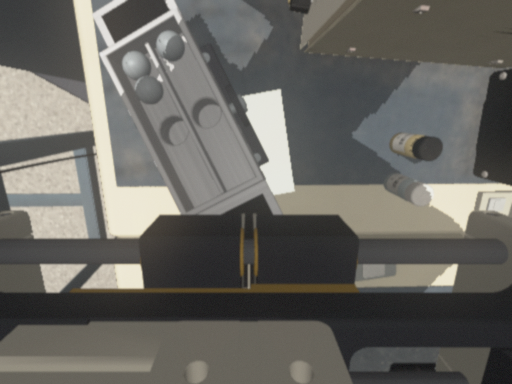

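>>> arm_command --pt "0 0 -3 -10 0" --pt "0 0 -1 -6 0" --pt "0 0 0 -3 0" --pt "0 0 0 -3 0" --pt "0 1 -1 -3 0" --pt "0 1 -1 -3 0"

```text
time: 3.7
position: [609.0, -25.4, 89.3]
tool_rot: [0.02, 0.501, 0.865, 0.01]
ft_force: [-0.5, 1.5, 2.7]
finger_gap: 0.006
```

>>> arm_command --pt "0 0 -1 -3 0" --pt "0 0 0 -3 0" --pt "0 0 -1 -3 0" --pt "0 0 0 -3 0" --pt "0 0 -1 -3 0" --pt "0 0 0 -3 0"

```text
time: 4.3
position: [611.1, -29.3, 70.9]
tool_rot: [0.022, 0.501, 0.865, 0.011]
ft_force: [2.1, -0.7, 2.9]
finger_gap: 0.006
```

```bash
python3 d.py 3 wrist scene
```

```text
4.3 [611.1 -29.3  70.9] [ 2.13 -0.7   2.94] 0.005561165841897778
```

View pics/w3.png

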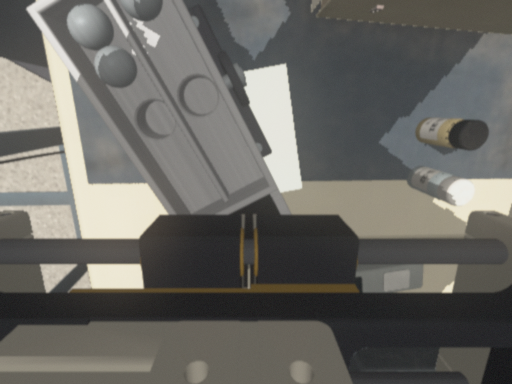

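>>> arm_command --pt "0 0 0 -2 0" --pt "0 0 0 -2 0" --pt "0 0 0 -2 0" --pt "0 0 0 -2 0" --pt "0 0 0 -2 0" --pt "0 0 0 -2 0" --pt "0 0 0 -2 0"

```text
time: 5.1
position: [612.2, -30.2, 56.5]
tool_rot: [0.024, 0.501, 0.865, 0.011]
ft_force: [1.0, -0.9, 8.1]
finger_gap: 0.002
```

```bash
python3 d.py 4 wrist scene
```

```text
5.1 [612.2 -30.2  56.5] [ 1.04 -0.91  8.14] 0.0023094148577008796
```

View pics/w4.png

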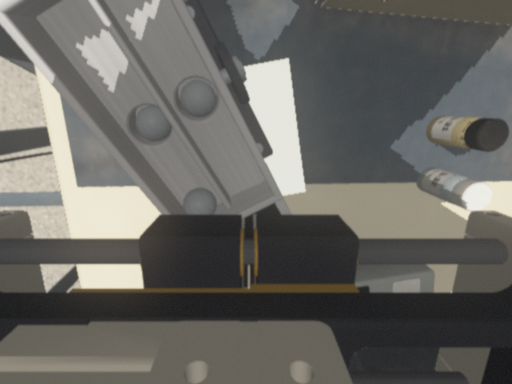

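>>> arm_command --pt "0 0 0 -3 0" --pt "0 0 0 -3 0" --pt "0 0 0 0 0"

```text
time: 5.5
position: [612.4, -30.2, 56.8]
tool_rot: [0.025, 0.501, 0.865, 0.011]
ft_force: [2.0, -0.9, -0.8]
finger_gap: 0.008
```

```bash
python3 d.py 5 wrist scene
```

```text
5.5 [612.4 -30.2  56.8] [ 2.03 -0.9  -0.78] 0.007653933680265967
```

View pics/w5.png

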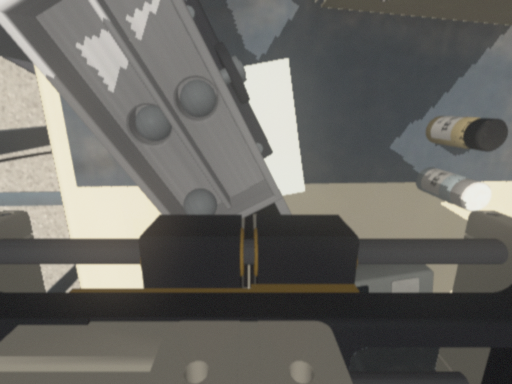

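>>> arm_command --pt "0 0 0 40 0" --pt "0 0 0 40 0" --pt "0 -20 13 30 0" --pt "0 -38 25 0 0" --pt "0 -38 25 0 0" --pt "0 -30 18 0 0" --pt "0 0 0 0 0" --pt "0 0 0 0 0"

```text
time: 6.4
position: [472.9, 55.3, 160.8]
tool_rot: [0.013, 0.501, 0.865, 0.007]
ft_force: [0.9, -0.1, 0.8]
finger_gap: 0.008
```

```bash
python3 d.py 6 top scene
python3 - <<'E'
import cv2
for n in "st":
    i=cv2.imread(f"pics/{n}6.png")[120:290,190:330];cv2.imwrite(f"pics/{n}6c.png",cv2.resize(i,None,fx=3.5,fy=3.5,interpolation=cv2.INTER_CUBIC))
E
```

```text
6.4 [472.9  55.3 160.8] [ 0.92 -0.12  0.76] 0.00783756578497624
```

View pics/t6c.png

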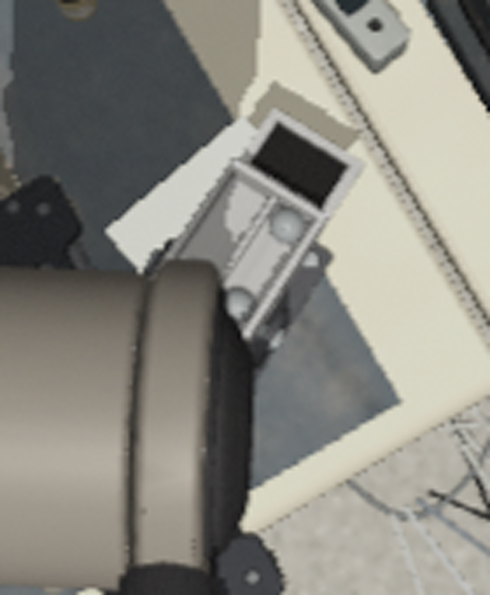

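View pics/s6c.png

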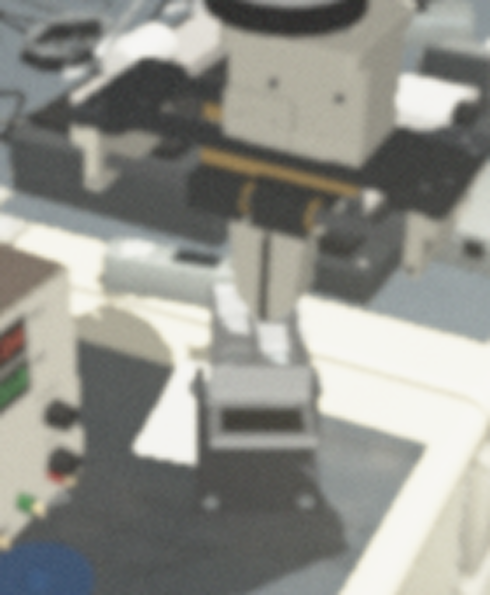

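Run:
```python
from h import *
s=read_state();b=read_camera("top");a=read_camera("scene");print(s["position"])
print(at_z(b,(275.5,167),55),at_z(a,(190+262/3.5,120+420/3.5),94))
```

```text
[473.68763239  54.75973677 160.70234974]
[611.59871056 -30.48321314  55.        ] [467.53529883  61.12590782  94.        ]
```

>>> arm_command --pt "0 3 2 -25 0" --pt "0 0 0 -22 0" --pt "0 0 0 0 0"

```text
time: 6.9
position: [480.4, 54.8, 112.5]
tool_rot: [0.014, 0.503, 0.864, 0.008]
ft_force: [-0.4, 0.8, 0.4]
finger_gap: 0.006
```

```bash
python3 d.py 7 wrist scene;python3 - <<'E'
import cv2
i=cv2.imread(f"pics/s7.png")[120:290,190:330];cv2.imwrite(f"pics/s7c.png",cv2.resize(i,None,fx=3.5,fy=3.5,interpolation=cv2.INTER_CUBIC))
E
```

```text
6.9 [480.4  54.8 112.5] [-0.37  0.76  0.38] 0.006301536948412699
```

View pics/w7.png

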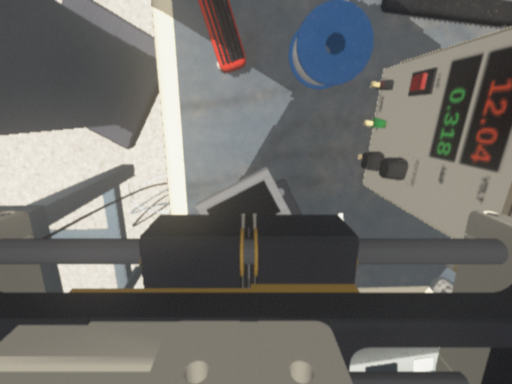

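View pics/s7c.png

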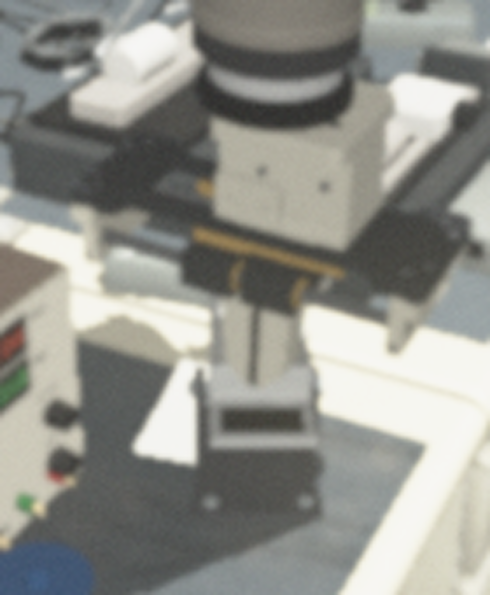

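Run:
```python
from h import *
s=read_state();p=wrist(read_camera("wrist"),s);a=read_camera("scene")
def proj(p,X):
    T=np.linalg.inv(np.array(p["world_from_camera"]));c=T[:3,:3]@X+T[:3,3];f=192/np.tan(np.radians(p["vertical_fov"])/2);return np.array([p["cx"]+f*c[0]/c[2],p["cy"]+f*c[1]/c[2]])
print(s["position"])
for z in (112.5,94): print((proj(a,np.array([480.4,54.8,z]))-[190,120])*3.5)
# outer edge corners of ledge top in wrist
print(at_z(p,(200,208),94),at_z(p,(266,170),94))
```

```text
[481.85085543  54.79342576 114.79970034]
[258.73788109 376.34790063]
[258.10366299 403.96824538]
[449.89399461  45.22850386  94.        ] [476.19785107  90.55407691  94.        ]
```

>>> arm_command --pt "0 -1 1 -10 0" --pt "0 0 0 -6 0" --pt "0 -1 0 -3 0" --pt "0 -1 1 -3 0" --pt "0 -1 1 -3 0" --pt "0 -1 0 -3 0"

```text
time: 7.7
position: [478.5, 58.2, 88.1]
tool_rot: [0.019, 0.503, 0.864, 0.011]
ft_force: [0.6, 2.4, 2.3]
finger_gap: 0.007
```

>>> arm_command --pt "0 -1 0 -3 0" --pt "0 -1 0 -3 0" --pt "0 -1 0 -3 0" --pt "0 -1 0 -3 0" --pt "0 -1 0 -3 0" --pt "0 -1 1 -2 0" --pt "0 0 0 -2 0" --pt "0 0 0 -2 0" --pt "0 0 0 -2 0" --pt "0 0 0 -2 0"

```text
time: 8.7
position: [471.8, 60.0, 61.4]
tool_rot: [0.019, 0.503, 0.864, 0.011]
ft_force: [-2.6, 3.5, 5.1]
finger_gap: 0.004
```

>>> arm_command --pt "0 0 0 -2 0" --pt "0 0 0 -2 0" --pt "0 0 0 -2 0" --pt "0 0 0 -3 0" --pt "0 0 0 -4 0" --pt "0 0 0 -4 0" --pt "0 0 0 -3 0"

```text
time: 9.4
position: [470.6, 60.7, 55.3]
tool_rot: [0.022, 0.502, 0.865, 0.012]
ft_force: [-13.8, 1.9, 34.7]
finger_gap: 0.007
```

```bash
python3 d.py 8 scene;python3 - <<'E'
import cv2
i=cv2.imread(f"pics/s8.png")[120:290,190:330];cv2.imwrite(f"pics/s8c.png",cv2.resize(i,None,fx=3.5,fy=3.5,interpolation=cv2.INTER_CUBIC))
E
```

```text
9.4 [470.6  60.7  55.3] [-13.84   1.91  34.68] 0.007426036095698365
```

View pics/s8c.png

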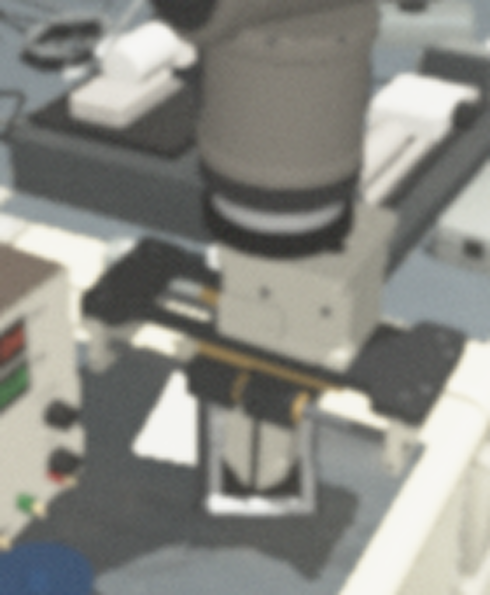

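>>> arm_command --pt "0 0 0 10 0" --pt "0 0 0 40 0" --pt "0 0 0 45 0" --pt "0 -25 35 20 0" --pt "0 -30 38 0 0" --pt "0 -30 38 0 0" --pt "0 -30 38 0 0" --pt "0 -30 38 0 0" --pt "0 0 0 0 0"

```text
time: 10.35
position: [323.4, 250.4, 176.2]
tool_rot: [0.027, 0.504, 0.863, 0.015]
ft_force: [1.3, -0.6, 0.4]
finger_gap: 0.009
```

```bash
python3 d.py 9 top scene;python3 - <<'E'
import cv2
for n in "st":
    i=cv2.imread(f"pics/{n}9.png")[120:290,190:330];cv2.imwrite(f"pics/{n}9c.png",cv2.resize(i,None,fx=3.5,fy=3.5,interpolation=cv2.INTER_CUBIC))
E
```

```text
10.35 [323.4 250.4 176.2] [ 1.27 -0.56  0.36] 0.008996150662093983
```

View pics/t9c.png

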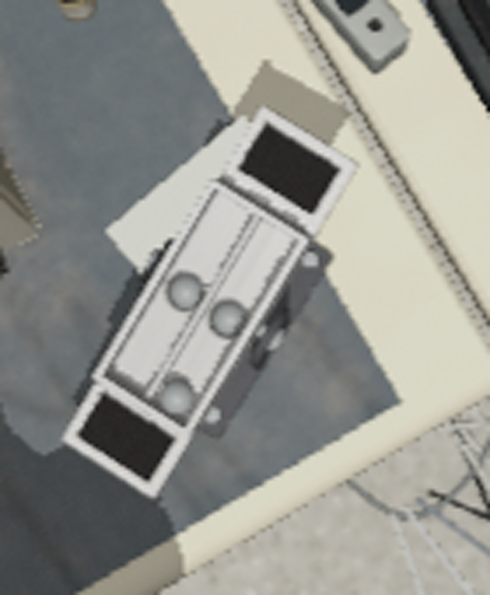

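View pics/s9c.png

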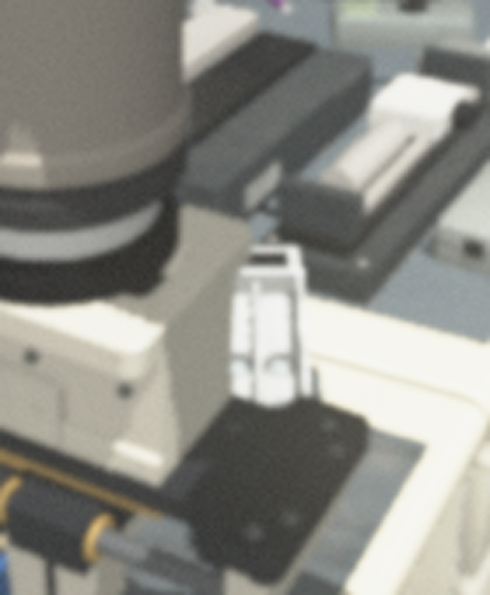

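The top view shows balls in both pockets (crop 184,290 and 228,318) and the spare against the end wall of the channel (178,396). The pads are back at their starting pixel positions and the robot is clear.

```bash
python3 -c "
from bench import *
print(hand_in())"
```

```text
the job is handed in; nothing more can be done
None
```

The tray is tipped fully back with a steel ball in each pocket and the spare in the channel. I handed the job in at about 10.4 s of the 32 s allowed.

- **Forward tilt:** I pressed the far ledge down slowly with shut fingers until it stopped moving, with the fingertips at about 56.5 mm. The wrist picture then showed a ball in each pocket and the spare at the run-out end.
- **Tip back:** I pressed the channel ledge down to its stop, at 55.3 mm, and lifted clear.
- **Last check:** The top picture shows both pockets filled, the spare against the channel's end wall, and both ledges back where they started. The robot was clear of the tray and never touched the balls.

**Worth noting:**
- The forward stop read about 1.5 mm above the nominal 55 mm, and the highest force I read there was 8 N. Two further 3 mm presses did not move it, and the far pad's place in the top picture fitted 55 mm, so I took it as the full stop.
- The press on the channel stop reached about 35 N vertical, about 37 N in all. That is not far below the 40 N limit, though only the fingers were in contact.
- The scene camera disagreed with the top camera by about 5 to 8 mm, so I relied on the top and wrist cameras.

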